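# Sort the sample tins into their trays

### The arm

A 7-joint arm with a two-finger parallel gripper is mounted at the origin on the work surface. World frame = base frame: x ahead of the robot, y to its left, z up, the work surface at z = 0. Lengths are in m, angles in rad, forces in N, time in s.
With the tool pointing down it reaches from about 0.4 to 0.875 m from the base axis. Payload 6.5 kg.
Tool frame: the origin (TCP) lies midway between the tips of the shut fingers; the grasp point (between the pads) lies 19 mm behind it; z points along the fingers, y is the line along which they close (so a half turn about z gives the same grasp; the last joint's range is limited). The gripper opens to 85 mm and grips with 20 to 120 N. Pads are 22 mm wide; open, the fingers measure 114 mm over their backs; the gripper's body (76 mm by 85 mm) begins 54 mm behind the grasp point. The pads swing forward as they close: fully open they stand 13 mm farther back than shut.
Start: joints at [1.061, 0.536, -0.004, 1.538, 0.003, 1.067, -0.071], TCP at [0.279, -0.587, 0.231] pointing down, gripper open.
Joint ranges: [-2.7, 2.7], [-0.37, 2.16], [-1.27, 1.26], [0.24, 2.4], [-1.31, 4.45], [0.19, 1.91], [-2.76, 2.76]. Speed limits (rad/s): [2.39, 2.39, 3.14, 3.14, 3.14, 3.14, 3.14].

### API

Orientations are given as a rotation vector (axis times angle).
In Python, from plant import ctrl gives the robot as it stands. The module is installed in compiled form; this text tells all that it offers.
- The arm moves only by the tool drive_tool, never from a script. Its argument "commands" is a list of rows, each a list of 3 entries, a list of its own where there are three numbers: the shift along the tool's x, y, z in cm, then the turn about the tool's z in rad, then the opening in per cent of the stroke, from 0 (shut) to 100 (fully open). A call has 1 to 12 rows; each row shifts and turns the commanded pose from where the row before left it, along the tool's axes as they then stand; what a row does not reach is not made up. A row lasts 1/12 s, in which the tool goes at most 41.7 mm and 7.16 degrees, less where a joint would pass 70% of its speed; a pose out of reach is approached as far as the arm can. A call is refused whole if a number of a shift passes 4.17 or a number of a turn 0.125, either way. A call with a gripper value outside its range is refused whole. The fingers move at their own pace and stop on an object; "newtons" is the grip in N (left out, the last holds). Time passes only in rows, so rows that do not move let the fingers close. It gives the time, the measured TCP pose, the force, the opening and the grip force at its end, in the units of the state.
- ctrl.state(): the state, without advancing time (a new reading comes with each control period).
- ctrl.snapshot(name): name is "scene" or "top" or "wrist"; returns a dict with "frame" (420x560x3 uint8, red, green, blue), "camera_matrix" (3x3 intrinsics, pixels), "cam_to_world" (4x4, takes a point from camera to world coordinates). Camera axes: x right, y down, z forward; pixel columns grow to the right and rows downward; lengths in m; the calibration is good to about 2 mm. A picture is of the moment at which its call begins. There is no depth.
- ctrl.close_job(): hands the job in; it is judged then, once.
The state is a dict: "time": time; "joints": joint angles; "joint_vel": joint speeds; "joint_efforts": joint torques, N m; "eef_pos": TCP position; "tool_rot": TCP orientation; "ft_force": force on the tool from outside, world axes, zero at the start; "ft_torque": the same for the moment, N m; "finger_gap": opening from 0.0 (shut) to 1.0 (fully open); "grasp_force": force on a finger pad.
Only numpy, scipy, OpenCV 4.12 (cv2) and the standard library are available. Lean on these libraries where they do the work, as an engineer would, in place of code of your own. Each camera call takes 0.05 s, during which the arm holds its last target. There are 200 camera calls.

### The job

Sort the mixed samples lying loose on the packing table: both gold oblong tins go into the small blue tray, both round tins into the white tray, and the glass jar into the green tray; the big crates of empty tins are not part of this. Each must rest flat on its tray's floor, lid up and not on top of another, with the jar kept upright all the way; do not knock or shift the scissors and the spray bottle.

Things in the scene. Friction and masses are not known exactly. Their poses are not given: they have to be found in the camera images.
- gold_tin_a: gold oblong tin with a ring pull, 80 x 52 mm and 24 mm high, loose, about 0.12 kg, lying flat with its lid up. Origin: centre of its underside; x along its length, z up. gold_tin_b looks the same.
- gold_tin_b: gold oblong tin with a ring pull, 80 x 52 mm and 24 mm high, loose, about 0.12 kg, lying flat with its lid up. Origin: centre of its underside; x along its length, z up. gold_tin_a looks the same.
- round_tin_a: round tin with a silver lid with a ring pull, silver sides and a blue band, 58 mm diameter, 38 mm high, loose, about 0.13 kg, standing lid up. Origin: centre of its underside; z up. round_tin_b looks the same.
- round_tin_b: round tin with a silver lid with a ring pull, silver sides and a blue band, 58 mm diameter, 38 mm high, loose, about 0.13 kg, standing lid up. Origin: centre of its underside; z up. round_tin_a looks the same.
- jar: amber glass jar with a red lid, 56 mm diameter, 72 mm high, loose, about 0.17 kg, standing upright. Origin: centre of its underside; z up.
- tray_blue: blue plastic tray, fixed to the table, open at the top: outside 124 mm (its x) by 198 mm (its y) by 24 mm high, walls and floor 4 mm thick, so inside 116 x 190 mm. Empty at the start. Origin: centre of its underside (on the table); its inner floor is 4 mm above that; z up.
- tray_white: white plastic tray, fixed to the table, open at the top: outside 124 mm (its x) by 198 mm (its y) by 24 mm high, walls and floor 4 mm thick, so inside 116 x 190 mm. Empty at the start. Origin: centre of its underside (on the table); its inner floor is 4 mm above that; z up.
- tray_green: green plastic tray, fixed to the table, open at the top: outside 124 mm (its x) by 198 mm (its y) by 24 mm high, walls and floor 4 mm thick, so inside 116 x 190 mm. Empty at the start. Origin: centre of its underside (on the table); its inner floor is 4 mm above that; z up.
- scissors: bystander: steel scissors with orange handles, lying flat at the left (+y) side of the tins, 140 mm long, 60 mm wide, 8 mm high, loose. Origin near the pivot, on the table; x towards the blade tips. To be left alone.
- spray_bottle: bystander: white spray bottle with a light blue label and red spray head, 60 mm diameter, 137 mm high, loose, standing upright at the side (-y) of the trays. Origin: centre of its underside. To be left alone.
Not all that is in view belongs to the job. Leave any black, red or turquoise look-alike of the gold_tin_a alone.

How it is judged:
At the end, for the whole second after the job is handed in: Gold tins in the blue tray, round tins in the white, jar in the green: each inside the walls, underside within 4 mm of the tray floor, lid up, tilted under 0.1 rad, at rest; scissors and spray bottle within 30 mm of where they began, the bottle upright (under 0.2 rad) (x of gold_tin_a in the frame of tray_blue between -0.058 and 0.058 m and y of gold_tin_a in the frame of tray_blue between -0.095 and 0.095 m and z of gold_tin_a in the frame of tray_blue between 0.001 and 0.008 m and angle between each of gold_tin_a, gold_tin_b, round_tin_a, round_tin_b, jar's own z axis and vertical below 0.1 rad and linear speed of each of gold_tin_a, gold_tin_b, round_tin_a, round_tin_b, jar below 0.02 m/s and angular speed of each of gold_tin_a, gold_tin_b, round_tin_a, round_tin_b, jar below 0.2 rad/s and x of gold_tin_b in the frame of tray_blue between -0.058 and 0.058 m and y of gold_tin_b in the frame of tray_blue between -0.095 and 0.095 m and z of gold_tin_b in the frame of tray_blue between 0.001 and 0.008 m and x of round_tin_a in the frame of tray_white between -0.058 and 0.058 m and y of round_tin_a in the frame of tray_white between -0.095 and 0.095 m and z of round_tin_a in the frame of tray_white between 0.001 and 0.008 m and x of round_tin_b in the frame of tray_white between -0.058 and 0.058 m and y of round_tin_b in the frame of tray_white between -0.095 and 0.095 m and z of round_tin_b in the frame of tray_white between 0.001 and 0.008 m and x of jar in the frame of tray_green between -0.058 and 0.058 m and y of jar in the frame of tray_green between -0.095 and 0.095 m and z of jar in the frame of tray_green between 0.001 and 0.008 m and distance of each of scissors, spray_bottle from where it was at the start of the episode below 0.03 m and angle between spray_bottle's own z axis and vertical below 0.2 rad); the robot touches nothing.
It fails at once if the jar is tipped more than 0.7 rad (angle between jar's own z axis and vertical above 0.7 rad).
It fails at once if the scissors are shifted by more than 30 mm (distance of scissors from where it was at the start of the episode above 0.03 m).
It fails at once if the spray bottle is shifted by more than 30 mm or knocked over (distance of spray_bottle from where it was at the start of the episode above 0.03 m or angle between spray_bottle's own z axis and vertical above 0.5 rad).
It also fails if it takes over 128 s, if anything falls off the work surface, if the arm or the gripper's body presses on something with over 40 N, if the wrist force passes 120 N, or if a joint passes its speed limit or range.

## Working session

There is one attempt and no reset: what is moved stays moved. The work goes in short steps, Python scripts to look and compute and a tool call to move; the robot and the scene stay as the last step left them, time stands still between calls to the robot, and variables do not carry over. Pictures are saved under pics/ and viewed, at most 14 in all, crops included, and the job is handed in when it is done.

Besides the shell and the picture viewer there is one more tool, called after "Call:" by a JSON object that holds its "name" and its "arguments", one argument or row to a line. drive_tool: Moves the arm, as the interface text tells. Its arguments: {"type":"object","properties":{"commands":{"type":"array","items":{"type":"array"}},"newtons":{"type":"number"}},"required":["commands"]}

```bash
mkdir -p pics
cat > h.py <<'E'
from plant import ctrl
import numpy as np, cv2
def snap(n,f):
    s=ctrl.snapshot(n); cv2.imwrite('pics/'+f+'.png',s['frame'][:,:,::-1])
    np.savez('pics/'+f,K=s['camera_matrix'],T=s['cam_to_world']); return s
def px(f,u,v,z):
    d=np.load('pics/'+f+'.npz');r=d['T'][:3,:3]@np.linalg.inv(d['K'])@[u,v,1];o=d['T'][:3,3]
    return (o+r*(z-o[2])/r[2])
E
python3 - <<'E'
from h import *
for n in ['top','scene']:
    s=snap(n,n+'1');print(s['cam_to_world'].round(3),s['camera_matrix'].round(1))
st=ctrl.state();print(st)
E
```

```text
[[ 0.016 -0.989  0.144  0.33 ]
 [-0.999 -0.011  0.035  0.007]
 [-0.033 -0.144 -0.989  1.133]
 [ 0.     0.     0.     1.   ]] [[407.2   0.  289. ]
 [  0.  407.2 203.2]
 [  0.    0.    1. ]]
[[-0.127  0.748 -0.652  1.4  ]
 [ 0.992  0.084 -0.096  0.169]
 [-0.017 -0.659 -0.752  1.127]
 [ 0.     0.     0.     1.   ]] [[441.    0.  276.4]
 [  0.  441.  210.1]
 [  0.    0.    1. ]]
{'time': 0.1, 'joints': array([ 1.06078923,  0.5370986 , -0.00438593,  1.53878315,  0.00258802,
        1.06729141, -0.07120672]), 'joint_vel': array([-4.80069603e-04, -1.73320708e-03,  5.36882256e-04, -2.10144562e-03,
        9.26042353e-04,  3.19932946e-05,  8.08518666e-05]), 'joint_efforts': array([ 2.32276550e-03, -5.84567928e+01,  1.05204206e+00, -2.59777987e+01,
        1.26792464e-02,  4.65277219e-03,  3.31934177e-05]), 'eef_pos': array([ 0.27881269, -0.58653226,  0.23049244]), 'tool_rot': array([-3.06309188e+00, -6.91114184e-01,  7.45760756e-04]), 'ft_force': array([-0.60568082, -0.75598684, -0.25465123]), 'ft_torque': array([ 0.03691876, -0.00116445,  0.00246149]), 'grasp_force': 0.0, 'finger_gap': 1.0059706819156746}
```

View pics/top1.png

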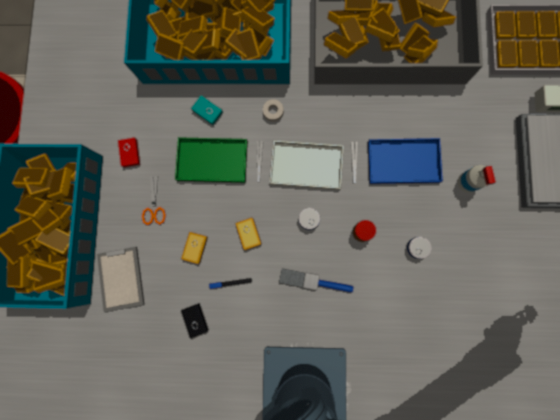

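View pics/scene1.png

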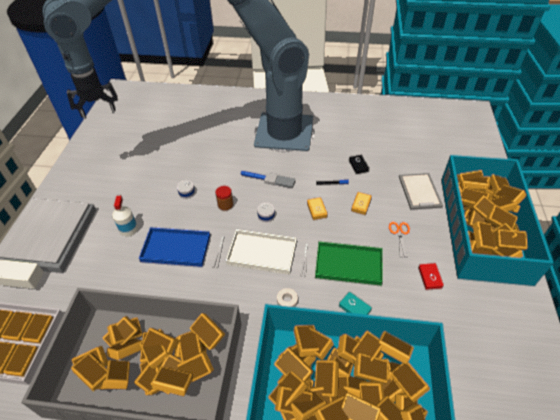

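The top view shows:
- **Gold tins:** (194,248) and (248,234). Look-alikes to leave alone: black (194,320), red (128,152), turquoise (207,110), plus the tins in the crates.
- **Round tins:** silver lids at (309,218) and (420,248). The tape ring at (273,110) is not one.
- **Jar:** red lid at (364,231). The bottle's red head is at (489,175).
- **Trays:** green (212,161), white (306,166), blue (405,162).
- **Scissors:** (154,205).

Next I'll measure these and check the choice in a crop.

Run:
```python
from h import *
im=cv2.imread('pics/top1.png');hsv=cv2.cvtColor(im,cv2.COLOR_BGR2HSV)
cv2.imwrite('pics/crop1.png',cv2.resize(im[130:280,140:500],None,fx=2.2,fy=2.2,interpolation=cv2.INTER_CUBIC))
def seg(name,c,r,lo,hi,z):
    m=cv2.inRange(hsv,lo,hi);k=np.zeros_like(m);cv2.rectangle(k,(c[0]-r[0],c[1]-r[1]),(c[0]+r[0],c[1]+r[1]),255,-1)
    m&=k;n,l,s,_=cv2.connectedComponentsWithStats(m);i=1+np.argmax(s[1:,4])
    cs,_=cv2.findContours((l==i).astype('u1')*255,cv2.RETR_EXTERNAL,cv2.CHAIN_APPROX_NONE)
    p=np.array([px('top1',u,v,z)[:2] for u,v in cs[0][:,0]],'f4')
    (c,d,a)=cv2.minAreaRect(p*1000);b=cv2.boxPoints((c,d,a));e=max((b[1]-b[0],b[2]-b[1]),key=np.linalg.norm)
    print(name,np.round(c),np.round(d),'long axis deg',np.round(np.degrees(np.arctan2(e[1],e[0]))%180,1))
for n,c in [('goldL',(194,248)),('goldR',(248,234))]: seg(n,c,(22,24),(15,110,90),(35,255,255),.024)
for n,c in [('roundL',(309,218)),('roundR',(420,248))]: seg(n,c,(17,17),(0,0,130),(180,60,255),.038)
seg('jar',(364,231),(18,18),(0,130,80),(8,255,255),.072) 
seg('green',(212,161),(45,32),(45,100,30),(75,255,255),.024)
seg('white',(306,166),(45,32),(30,0,150),(100,80,255),.024)
seg('blue',(405,162),(45,32),(100,130,40),(130,255,255),.024)
seg('bott',(489,175),(12,14),(0,130,80),(8,255,255),.13)
print(px('top1',475,180,.08))
```

```text
goldL [366. 305.] [53. 80.] long axis deg 165.6
goldR [406. 158.] [80. 52.] long axis deg 19.3
roundL [454. -18.] [62. 73.] long axis deg 90.7
roundR [ 383. -304.] [74. 84.] long axis deg 96.5
jar [ 416. -154.] [51. 52.] long axis deg 135.2
green [613. 269.] [197. 125.] long axis deg 88.9
white [596.   2.] [188. 106.] long axis deg 86.2
blue [ 614. -271.] [124. 197.] long axis deg 91.6
bott [ 553. -454.] [44. 17.] long axis deg 10.7
[ 0.54926969 -0.4378288   0.08      ]
```

View pics/crop1.png

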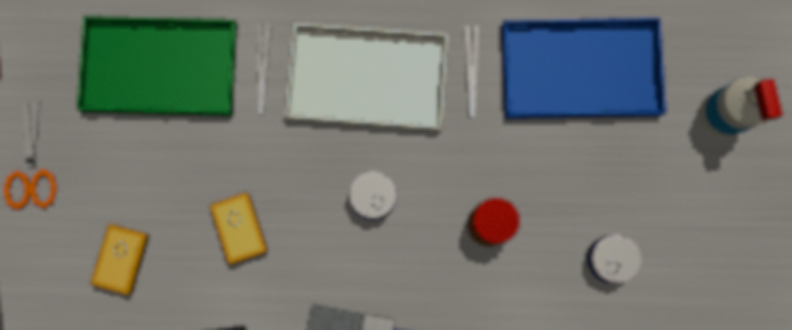

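```bash
cat >> h.py <<'E'
from scipy.spatial.transform import Rotation as R
def plan(*wps):
    """each wp: x,y,z,psi(deg of tool y in world); turn first, then shift in tool axes (cm)"""
    s=ctrl.state();p=s['eef_pos'];y=R.from_rotvec(s['tool_rot']).as_matrix()[:,1]
    a=np.degrees(np.arctan2(y[1],y[0]));print('now',p.round(4),'psi',a.round(1),'j7',s['joints'][6].round(2),'tilt',s['tool_rot'][2].round(4))
    for x,yy,z,b in wps:
        d=(a-b+180)%360-180
        bb=np.radians(b);d2=np.array([x,yy])-p[:2];Y=np.array([np.cos(bb),np.sin(bb)]);X=np.array([-Y[1],Y[0]])
        print('turn %.3f rad; shift cm x %.2f y %.2f z %.2f'%(np.radians(d),d2@X*100,d2@Y*100,(p[2]-z)*100))
        p=np.array([x,yy,z]);a=b
E
python3 - <<'E'
from h import *
g=lambda c:(c[0]/2.2+140,c[1]/2.2+130)
for n,c in [('L',(373,195)),('R',(615,259))]: print(n,px('top1',*g(c),.038).round(3))
w=np.array([px('top1',*g(c),.024)[:2] for c in [(293,23),(448,32),(440,132),(285,123)]]);print(w.round(3),w.mean(0).round(3),np.linalg.norm(np.roll(w,-1,0)-w,axis=1).round(3))
e=w[0]-w[1]+w[3]-w[2];print(np.degrees(np.arctan2(e[1],e[0])))
plan((.383,-.304,.15,-4.),(.383,-.304,.003,-4))
E
```

```text
L [ 0.447 -0.01   0.038]
R [ 0.374 -0.302  0.038]
[[ 0.669  0.094]
 [ 0.659 -0.104]
 [ 0.529 -0.094]
 [ 0.539  0.101]] [ 0.599 -0.   ] [0.198 0.13  0.195 0.131]
87.06085816689132
now [ 0.2788 -0.5865  0.2305] psi -64.6 j7 -0.07 tilt 0.0007
turn -1.057 rad; shift cm x 28.91 y 8.42 z 8.05
turn 0.000 rad; shift cm x 0.00 y 0.00 z 14.70
```

Call:
{"name": "drive_tool", "arguments": {
  "commands": [
    [[0, 0, 0], -0.12, 100],
    [[0, 0, 0], -0.12, 100],
    [[0, 0, 0], -0.12, 100],
    [[0, 0, 0], -0.12, 100],
    [[0, 0, 0], -0.12, 100],
    [[0, 0, 0], -0.12, 100],
    [[0, 0, 0], -0.12, 100],
    [[0, 0, 0], -0.12, 100],
    [[0, 0, 0], -0.11, 100]
  ],
  "newtons": 40
}}

```text
time: 0.85
eef_pos: [0.2789, -0.5867, 0.2307]
tool_rot: [-2.277, -2.163, -0.0]
ft_force: [-0.2, -0.3, 0.7]
finger_gap: 1.001
grasp_force: 0.0
```

Call:
{"name": "drive_tool", "arguments": {
  "commands": [
    [[1.2, 0.3, 0.3], 0, 100],
    [[2.5, 0.7, 0.7], 0, 100],
    [[2.7, 0.75, 0.7], 0, 100],
    [[2.7, 0.75, 0.7], 0, 100],
    [[2.7, 0.75, 0.7], 0, 100],
    [[2.7, 0.75, 0.7], 0, 100],
    [[2.7, 0.75, 0.7], 0, 100],
    [[2.7, 0.75, 0.7], 0, 100],
    [[2.7, 0.75, 0.7], 0, 100],
    [[2.7, 0.75, 0.7], 0, 100],
    [[2.4, 0.6, 0.4], 0, 100],
    [[1.2, 0.3, 0.3], 0, 100]
  ]
}}

```text
time: 1.85
eef_pos: [0.375, -0.2994, 0.1576]
tool_rot: [-2.279, -2.16, -0.001]
ft_force: [0.0, 0.3, -0.6]
finger_gap: 1.003
grasp_force: 0.0
```

Run:
```python
from h import *
snap('wrist','w1')
plan((.374,-.302,.15,-3.),(.374,-.302,.003,-3))
```

```text
now [ 0.3753 -0.2979  0.1573] psi -3.0 j7 0.37 tilt -0.0021
turn 0.001 rad; shift cm x -0.42 y -0.11 z 0.73
turn 0.000 rad; shift cm x 0.00 y 0.00 z 14.70
```

View pics/w1.png

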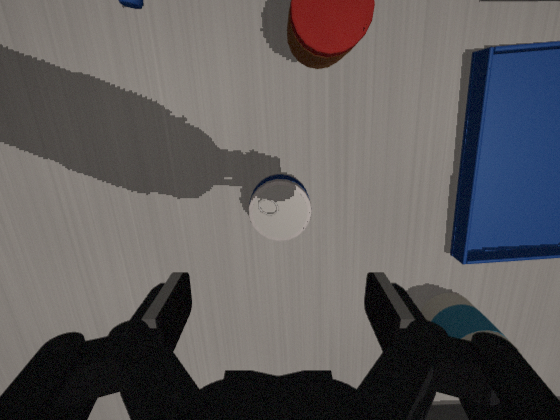

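The wrist view shows the round tin's lid at (280,210), the jar at (332,22) and the fingers open. I'll check its position from here.

Run:
```python
from h import *
for u,v in [(280,210),(249,210),(311,210),(280,241)]: print(px('w1',u,v,.038).round(4))
print(px('w1',333,14,.072).round(4))
```

```text
[ 0.3762 -0.3018  0.038 ]
[ 0.348  -0.3003  0.038 ]
[ 0.4044 -0.3034  0.038 ]
[ 0.3746 -0.3325  0.038 ]
[ 0.4183 -0.1585  0.072 ]
```

Call:
{"name": "drive_tool", "arguments": {
  "commands": [
    [[-0.4, 0.1, 1.0], 0, 100],
    [[0, 0, 2.4], 0, 100],
    [[0, 0, 2.6], 0, 100],
    [[0, 0, 2.6], 0, 100],
    [[0, 0, 2.6], 0, 100],
    [[0, 0, 2.0], 0, 100],
    [[0, 0, 1.3], 0, 100],
    [[0, 0, 0.8], 0, 100],
    [[0, 0, 0], 0, 100],
    [[0, 0, 0], 0, 100]
  ]
}}

```text
time: 2.73
eef_pos: [0.3748, -0.3079, 0.0051]
tool_rot: [-2.285, -2.156, 0.001]
ft_force: [0.0, -0.2, -0.1]
finger_gap: 1.0
grasp_force: 0.0
```

Call:
{"name": "drive_tool", "arguments": {
  "commands": [
    [[0, 0, 0], 0, 40],
    [[0, 0, 0], 0, 40],
    [[0, 0, 0], 0, 40],
    [[0, 0, 0], 0, 40],
    [[0, 0, 0], 0, 40],
    [[0, 0, 0], 0, 40],
    [[0, 0, 0], 0, 40],
    [[0, 0, 0], 0, 40]
  ]
}}

```text
time: 3.4
eef_pos: [0.3757, -0.3078, 0.0064]
tool_rot: [2.283, 2.156, 0.0]
ft_force: [-1.4, 0.6, 5.9]
finger_gap: 0.667
grasp_force: 41.9
```

Call:
{"name": "drive_tool", "arguments": {
  "commands": [
    [[0, 0, -0.5], 0, 40],
    [[0, 0, -1.5], 0, 40],
    [[0, 0, -2.5], 0, 40],
    [[0, 0, -2.5], 0, 40],
    [[0, 0, -2.5], 0, 40],
    [[0, 0, -1.5], 0, 40],
    [[0, 0, -0.5], 0, 40],
    [[0, 0, 0], 0, 40],
    [[0, 0, 0], 0, 40]
  ]
}}

```text
time: 4.15
eef_pos: [0.3748, -0.3069, 0.12]
tool_rot: [-2.284, -2.157, 0.0]
ft_force: [-0.3, -0.0, -1.4]
finger_gap: 0.667
grasp_force: 43.0
```

Run:
```python
from h import *
snap('wrist','w2')
plan((.597,-.049,.12,-3.),(.597,-.049,.012,-3))
print(ctrl.state()['finger_gap'],ctrl.state()['grasp_force'])
```

```text
now [ 0.3745 -0.3067  0.1195] psi -3.3 j7 0.34 tilt 0.0006
turn -0.005 rad; shift cm x 26.89 y 20.87 z -0.05
turn 0.000 rad; shift cm x 0.00 y 0.00 z 10.80
0.670440768696103 43.005019426345825
```

View pics/w2.png

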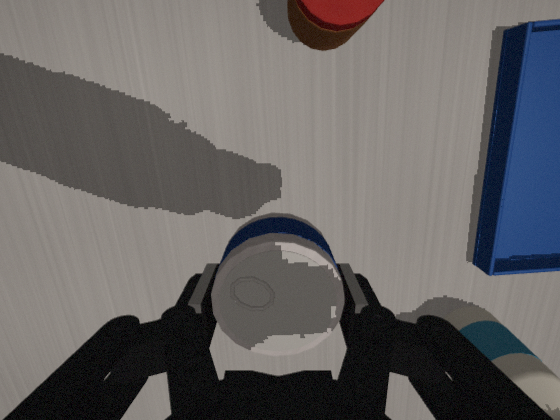

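The tin is held level between the pads, its lid at (278,295). I'll carry it to the white tray.

Call:
{"name": "drive_tool", "arguments": {
  "commands": [
    [[1.1, 0.8, -0.3], 0, 40],
    [[2.1, 1.6, 0], 0, 40],
    [[2.6, 2.0, 0], 0, 40],
    [[2.6, 2.0, 0], 0, 40],
    [[2.6, 2.0, 0], 0, 40],
    [[2.6, 2.0, 0], 0, 40],
    [[2.6, 2.0, 0], 0, 40],
    [[2.6, 2.0, 0], 0, 40],
    [[2.6, 2.0, 0], 0, 40],
    [[2.5, 2.0, 0], 0, 40],
    [[2.1, 1.7, 0], 0, 40],
    [[1.0, 0.8, 0], 0, 40]
  ]
}}

```text
time: 5.2
eef_pos: [0.6005, -0.0448, 0.1218]
tool_rot: [-2.277, -2.161, -0.002]
ft_force: [0.2, 0.8, -1.7]
finger_gap: 0.667
grasp_force: 43.0
```

Call:
{"name": "drive_tool", "arguments": {
  "commands": [
    [[0, 0, 0], 0, 40],
    [[0, 0, 0], 0, 40],
    [[0, 0, 0], 0, 40]
  ]
}}

```text
time: 5.45
eef_pos: [0.5976, -0.0514, 0.1222]
tool_rot: [-2.285, -2.155, 0.005]
ft_force: [0.5, -0.3, -1.0]
finger_gap: 0.671
grasp_force: 43.0
```

Run:
```python
from h import *
snap('wrist','w3')
plan((.597,-.047,.06,-3.),(.597,-.047,.012,-3))
```

```text
now [ 0.5977 -0.0516  0.1225] psi -3.4 j7 -0.26 tilt 0.004
turn -0.007 rad; shift cm x 0.46 y -0.10 z 6.25
turn 0.000 rad; shift cm x 0.00 y 0.00 z 4.80
```

View pics/w3.png

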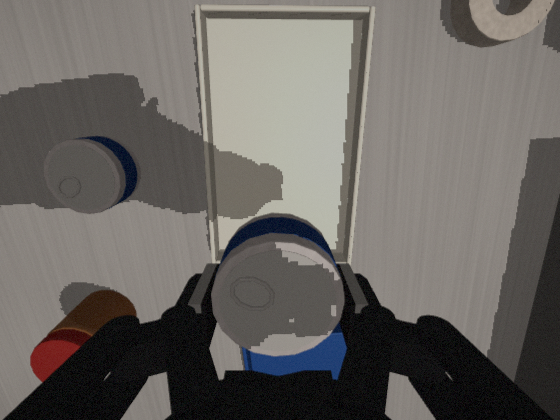

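Run:
```python
from h import *
for u,v in [(201,9),(373,11),(350,262),(213,262)]: print(px('w3',u,v,.024).round(4))
print('tin',px('w3',278,293,.154).round(4), 'roundL',px('w3',86,177,.038).round(4),px('w3',118,172,.038).round(4),np.load('pics/w3.npz')['T'].round(3))
```

```text
[0.5531 0.1005 0.024 ]
[0.671  0.0921 0.024 ]
[ 0.6581 -0.0995  0.024 ]
[ 0.5367 -0.0924  0.024 ]
tin [ 0.5978 -0.0428  0.154 ] roundL [ 0.4528 -0.0078  0.038 ] [ 0.4781 -0.0055  0.038 ] [[ 0.998 -0.056 -0.022  0.602]
 [-0.06  -0.947 -0.317  0.03 ]
 [-0.003  0.318 -0.948  0.266]
 [ 0.     0.     0.     1.   ]]
```

Call:
{"name": "drive_tool", "arguments": {
  "commands": [
    [[0, 0.5, 1.0], 0, 40],
    [[0, 0, 2.0], 0, 40],
    [[0, 0, 2.5], 0, 40],
    [[0, 0, 2.2], 0, 40],
    [[0, 0, 1.5], 0, 40],
    [[0, 0, 0.9], 0, 40],
    [[0, 0, 0.5], 0, 40],
    [[0, 0, 0.4], 0, 40],
    [[0, 0, 0], 0, 40],
    [[0, 0, 0], 0, 40]
  ]
}}

```text
time: 6.33
eef_pos: [0.6048, -0.0498, 0.0139]
tool_rot: [2.283, 2.156, 0.001]
ft_force: [1.0, -0.2, -0.3]
finger_gap: 0.664
grasp_force: 43.0
```

Call:
{"name": "drive_tool", "arguments": {
  "commands": [
    [[0, 0, 0.15], 0, 40],
    [[0, 0, 0.15], 0, 40],
    [[0, 0, 0], 0, 40],
    [[0, 0, 0], 0, 40]
  ]
}}

```text
time: 6.67
eef_pos: [0.6044, -0.0497, 0.0105]
tool_rot: [2.284, 2.157, 0.0]
ft_force: [-0.5, -0.3, -1.0]
finger_gap: 0.662
grasp_force: 43.0
```

Call:
{"name": "drive_tool", "arguments": {
  "commands": [
    [[0, 0, 0.05], 0, 40],
    [[0, 0, 0], 0, 82],
    [[0, 0, 0], 0, 82],
    [[0, 0, 0], 0, 82],
    [[0, 0, 0], 0, 82],
    [[0, 0, -1], 0, 82],
    [[0, 0, -2], 0, 82],
    [[0, 0, -2.5], 0, 82],
    [[0, 0, -2.5], 0, 100],
    [[0, 0, -2], 0, 100],
    [[0, 0, -1], 0, 100],
    [[0, 0, 0], 0, 100]
  ]
}}

```text
time: 7.67
eef_pos: [0.606, -0.0497, 0.1227]
tool_rot: [2.281, 2.155, 0.005]
ft_force: [1.1, -0.5, -0.4]
finger_gap: 1.0
grasp_force: 0.0
```

Run:
```python
from h import *
snap('wrist','w4')
plan((.453,-.008,.12,-3.),(.453,-.008,.005,-3))
```

```text
now [ 0.6048 -0.0498  0.1208] psi -3.3 j7 -0.26 tilt 0.002
turn -0.005 rad; shift cm x 3.38 y -15.38 z 0.08
turn 0.000 rad; shift cm x 0.00 y 0.00 z 11.50
```

View pics/w4.png

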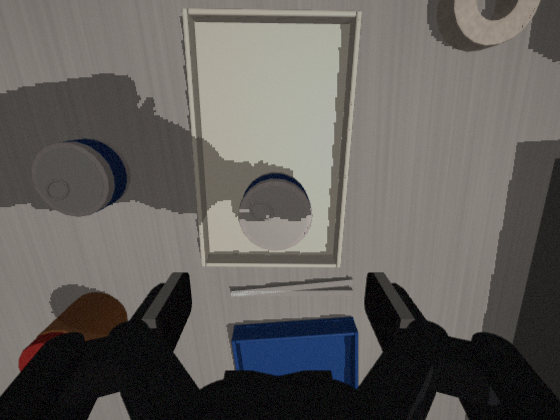

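The first round tin sits flat in the white tray, its lid at (275,213). The other round tin is at (74,179).

Run:
```python
from h import *
print(px('w4',74,179,.038).round(4),px('w4',275,213,.042).round(4))
```

```text
[ 0.4527 -0.0071  0.038 ] [ 0.6042 -0.0422  0.042 ]
```

Call:
{"name": "drive_tool", "arguments": {
  "commands": [
    [[0.3, -1.2, 0], 0, 100],
    [[0.5, -2.2, 0], 0, 100],
    [[0.5, -2.5, 0], 0, 100],
    [[0.5, -2.5, 0], 0, 100],
    [[0.5, -2.5, 0], 0, 100],
    [[0.6, -2.3, 0], 0, 100],
    [[0.3, -1.5, 0], 0, 100],
    [[0.2, -0.6, 0], 0, 100],
    [[0, 0, 0], 0, 100],
    [[0, 0, 0], 0, 100],
    [[0, 0, 0], 0, 100]
  ]
}}

```text
time: 8.63
eef_pos: [0.4546, -0.0072, 0.1196]
tool_rot: [2.284, 2.156, 0.001]
ft_force: [0.3, -0.3, -0.0]
finger_gap: 1.001
grasp_force: 0.0
```

Run:
```python
from h import *
plan((.451,-.008,.03,-3.),(.451,-.008,.005,-3))
```

```text
now [ 0.4546 -0.0072  0.1196] psi -3.3 j7 -0.36 tilt 0.0011
turn -0.005 rad; shift cm x -0.10 y -0.36 z 8.96
turn 0.000 rad; shift cm x 0.00 y 0.00 z 2.50
```

Call:
{"name": "drive_tool", "arguments": {
  "commands": [
    [[0, -0.2, 1.0], 0, 100],
    [[0, 0, 2.0], 0, 100],
    [[0, 0, 2.5], 0, 100],
    [[0, 0, 2.4], 0, 100],
    [[0, 0, 1.8], 0, 100],
    [[0, 0, 1.0], 0, 100],
    [[0, 0, 0.5], 0, 100],
    [[0, 0, 0.2], 0, 100],
    [[0, 0, 0], 0, 100],
    [[0, 0, 0], 0, 100]
  ]
}}

```text
time: 9.47
eef_pos: [0.4522, -0.0069, 0.0065]
tool_rot: [2.283, 2.156, 0.002]
ft_force: [-0.8, -0.5, 0.4]
finger_gap: 1.002
grasp_force: 0.0
```

Call:
{"name": "drive_tool", "arguments": {
  "commands": [
    [[0, 0, 0], 0, 40],
    [[0, 0, 0], 0, 40],
    [[0, 0, 0], 0, 40],
    [[0, 0, 0], 0, 40],
    [[0, 0, 0], 0, 40],
    [[0, 0, 0], 0, 40],
    [[0, 0, 0], 0, 40],
    [[0, 0, 0], 0, 40]
  ]
}}

```text
time: 10.13
eef_pos: [0.4519, -0.0069, 0.0066]
tool_rot: [2.283, 2.157, 0.001]
ft_force: [-0.7, -0.4, 7.8]
finger_gap: 0.669
grasp_force: 41.2
```

Call:
{"name": "drive_tool", "arguments": {
  "commands": [
    [[0, 0, -0.5], 0, 40],
    [[0, 0, -1.5], 0, 40],
    [[0, 0, -2.5], 0, 40],
    [[0, 0, -2.5], 0, 40],
    [[0, 0, -2.5], 0, 40],
    [[0, 0, -1.5], 0, 40],
    [[0, 0, -0.5], 0, 40],
    [[0, 0, 0], 0, 40],
    [[0, 0, 0], 0, 40]
  ]
}}

```text
time: 10.88
eef_pos: [0.4509, -0.0071, 0.1204]
tool_rot: [-2.284, -2.157, 0.001]
ft_force: [-0.1, -0.6, -2.5]
finger_gap: 0.664
grasp_force: 43.2
```

Run:
```python
from h import *
plan((.6075,.045,.12,-3.),(.6075,.045,.012,-3))
```

```text
now [ 0.4509 -0.0071  0.1204] psi -3.3 j7 -0.37 tilt 0.0008
turn -0.005 rad; shift cm x 6.02 y 15.36 z 0.04
turn 0.000 rad; shift cm x 0.00 y 0.00 z 10.80
```

Call:
{"name": "drive_tool", "arguments": {
  "commands": [
    [[0.4, 1.0, 0], 0, 40],
    [[0.8, 2.0, 0], 0, 40],
    [[1.0, 2.5, 0], 0, 40],
    [[1.0, 2.5, 0], 0, 40],
    [[1.0, 2.5, 0], 0, 40],
    [[0.9, 2.4, 0], 0, 40],
    [[0.6, 1.6, 0], 0, 40],
    [[0.3, 0.9, 0], 0, 40],
    [[0, 0, 0], 0, 40],
    [[0, 0, 0], 0, 40],
    [[0, 0, 0], 0, 40]
  ]
}}

```text
time: 11.8
eef_pos: [0.6073, 0.044, 0.1196]
tool_rot: [-2.283, -2.156, 0.003]
ft_force: [0.1, 0.2, -0.9]
finger_gap: 0.671
grasp_force: 43.2
```

Call:
{"name": "drive_tool", "arguments": {
  "commands": [
    [[0, 0, 1.0], 0, 40],
    [[0, 0, 2.0], 0, 40],
    [[0, 0, 2.5], 0, 40],
    [[0, 0, 2.2], 0, 40],
    [[0, 0, 1.5], 0, 40],
    [[0, 0, 0.9], 0, 40],
    [[0, 0, 0.5], 0, 40],
    [[0, 0, 0.2], 0, 40],
    [[0, 0, 0], 0, 40],
    [[0, 0, 0], 0, 40]
  ]
}}

```text
time: 12.63
eef_pos: [0.6094, 0.0443, 0.0137]
tool_rot: [2.283, 2.157, 0.002]
ft_force: [-0.1, 0.8, -1.9]
finger_gap: 0.659
grasp_force: 43.2
```

Call:
{"name": "drive_tool", "arguments": {
  "commands": [
    [[0, 0, 0.15], 0, 40],
    [[0, 0, 0.15], 0, 40],
    [[0, 0, 0], 0, 40],
    [[0, 0, 0], 0, 82],
    [[0, 0, 0], 0, 82],
    [[0, 0, 0], 0, 82],
    [[0, 0, 0], 0, 82]
  ]
}}

```text
time: 13.22
eef_pos: [0.6086, 0.0442, 0.0098]
tool_rot: [-2.284, -2.157, -0.0]
ft_force: [1.1, 0.2, 0.2]
finger_gap: 0.82
grasp_force: 0.0
```

Call:
{"name": "drive_tool", "arguments": {
  "commands": [
    [[0, 0, -1], 0, 82],
    [[0, 0, -2], 0, 82],
    [[0, 0, -2.5], 0, 82],
    [[0, 0, -2.5], 0, 100],
    [[0, 0, -2.5], 0, 100],
    [[0, 0, -1.5], 0, 100],
    [[0, 0, 0], 0, 100],
    [[0, 0, 0], 0, 100]
  ]
}}

```text
time: 13.88
eef_pos: [0.6092, 0.0443, 0.1311]
tool_rot: [2.283, 2.156, 0.003]
ft_force: [-1.0, 0.7, -0.6]
finger_gap: 1.0
grasp_force: 0.0
```

Run:
```python
from h import *
plan((.418,-.157,.14,-3.))
```

```text
now [0.6092 0.0443 0.1311] psi -3.3 j7 -0.42 tilt 0.0026
turn -0.005 rad; shift cm x -21.10 y -18.04 z -0.89
```

Call:
{"name": "drive_tool", "arguments": {
  "commands": [
    [[-1.0, -0.9, -0.2], 0, 100],
    [[-2.0, -1.7, -0.2], 0, 100],
    [[-2.5, -2.1, -0.2], 0, 100],
    [[-2.5, -2.1, -0.2], 0, 100],
    [[-2.5, -2.1, -0.2], 0, 100],
    [[-2.5, -2.1, 0], 0, 100],
    [[-2.5, -2.1, 0], 0, 100],
    [[-2.4, -2.1, 0], 0, 100],
    [[-2.0, -1.8, 0], 0, 100],
    [[-1.2, -1.1, 0], 0, 100],
    [[0, 0, 0], 0, 100],
    [[0, 0, 0], 0, 100]
  ]
}}

```text
time: 14.88
eef_pos: [0.4149, -0.1564, 0.1392]
tool_rot: [-2.285, -2.154, 0.001]
ft_force: [1.0, 0.3, 0.1]
finger_gap: 1.003
grasp_force: 0.0
```

Run:
```python
from h import *
snap('wrist','w5')
plan((.417,-.156,.03,-3.))
```

```text
now [ 0.4159 -0.1556  0.1394] psi -3.3 j7 0.01 tilt -0.0003
turn -0.005 rad; shift cm x -0.04 y 0.11 z 10.94
```

View pics/w5.png

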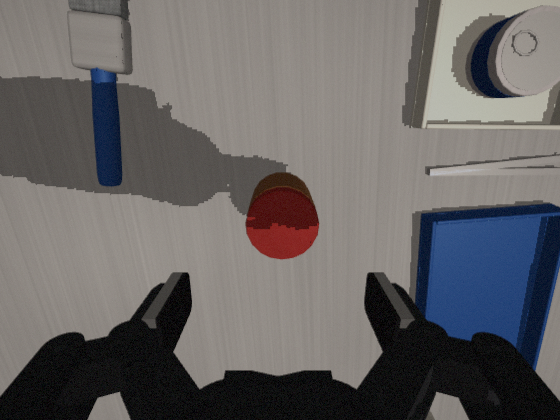

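The jar's red lid is at (283,223), centred between the open fingers. I'll descend and grip its glass.

Run:
```python
from h import *
print(px('w5',283,223,.072).round(4))
```

```text
[ 0.4184 -0.1525  0.072 ]
```

Call:
{"name": "drive_tool", "arguments": {
  "commands": [
    [[0.2, 0.2, 0.8], 0, 100],
    [[0, 0, 2.0], 0, 100],
    [[0, 0, 2.4], 0, 100],
    [[0, 0, 2.4], 0, 100],
    [[0, 0, 1.8], 0, 100],
    [[0, 0, 1.0], 0, 100],
    [[0, 0, 0.6], 0, 100],
    [[0, 0, 0], 0, 100],
    [[0, 0, 0], 0, 100]
  ]
}}

```text
time: 15.68
eef_pos: [0.4186, -0.1538, 0.03]
tool_rot: [2.283, 2.158, 0.001]
ft_force: [0.0, 0.8, 0.2]
finger_gap: 1.004
grasp_force: 0.0
```

Call:
{"name": "drive_tool", "arguments": {
  "commands": [
    [[0, 0, 0], 0, 40],
    [[0, 0, 0], 0, 40],
    [[0, 0, 0], 0, 40],
    [[0, 0, 0], 0, 40],
    [[0, 0, 0], 0, 40],
    [[0, 0, 0], 0, 40],
    [[0, 0, 0], 0, 40],
    [[0, 0, 0], 0, 40]
  ]
}}

```text
time: 16.35
eef_pos: [0.4185, -0.1545, 0.0308]
tool_rot: [2.283, 2.156, 0.001]
ft_force: [-1.3, 1.0, 6.9]
finger_gap: 0.641
grasp_force: 41.0
```

Call:
{"name": "drive_tool", "arguments": {
  "commands": [
    [[0, 0, -0.5], 0, 40],
    [[0, 0, -1.2], 0, 40],
    [[0, 0, -2.0], 0, 40],
    [[0, 0, -2.0], 0, 40],
    [[0, 0, -2.0], 0, 40],
    [[0, 0, -1.2], 0, 40],
    [[0, 0, -0.6], 0, 40],
    [[0, 0, 0], 0, 40],
    [[0, 0, 0], 0, 40]
  ]
}}

```text
time: 17.1
eef_pos: [0.4177, -0.1543, 0.1247]
tool_rot: [2.284, 2.157, -0.0]
ft_force: [-0.4, -0.4, -3.4]
finger_gap: 0.641
grasp_force: 42.9
```

Run:
```python
from h import *
plan((.613,.269,.12,-1.))
```

```text
now [ 0.4177 -0.1543  0.1247] psi -3.3 j7 -0.01 tilt -0.0003
turn -0.040 rad; shift cm x 42.67 y 18.79 z 0.47
```

Call:
{"name": "drive_tool", "arguments": {
  "commands": [
    [[0.5, 0.2, 0], 0, 40],
    [[1.2, 0.5, 0], 0, 40],
    [[1.9, 0.75, 0], 0, 40],
    [[2.2, 0.85, 0], 0, 40],
    [[2.2, 0.85, 0], 0, 40],
    [[2.2, 0.85, 0], 0, 40],
    [[2.2, 0.85, 0], 0, 40],
    [[2.2, 0.85, 0], 0, 40],
    [[2.2, 0.85, 0], 0, 40],
    [[2.2, 0.85, 0], 0, 40],
    [[2.2, 0.85, 0], 0, 40],
    [[2.2, 0.85, 0], 0, 40]
  ]
}}

```text
time: 18.1
eef_pos: [0.5216, 0.0758, 0.1235]
tool_rot: [-2.282, -2.157, 0.003]
ft_force: [0.8, -0.7, -2.4]
finger_gap: 0.641
grasp_force: 42.9
```

Call:
{"name": "drive_tool", "arguments": {
  "commands": [
    [[2.2, 0.85, 0], 0, 40],
    [[2.2, 0.85, 0], 0, 40],
    [[2.2, 0.85, 0], 0, 40],
    [[2.2, 0.85, 0], 0, 40],
    [[2.2, 0.85, 0], 0, 40],
    [[2.2, 0.85, 0], 0, 40],
    [[2.0, 0.85, 0], 0, 40],
    [[1.5, 0.7, 0], 0, 40],
    [[0.8, 0.4, 0], 0, 40],
    [[0, 0, 0], 0, 40],
    [[0, 0, 0], 0, 40],
    [[0, 0, 0], 0, 40]
  ]
}}

```text
time: 19.1
eef_pos: [0.6019, 0.2432, 0.124]
tool_rot: [2.285, 2.156, -0.004]
ft_force: [0.7, -0.3, -1.2]
finger_gap: 0.642
grasp_force: 42.9
```

Run:
```python
from h import *
plan((.613,.269,.12,-3.),(.613,.269,.036,-3))
```

```text
now [0.6019 0.2432 0.124 ] psi -3.3 j7 -0.74 tilt -0.0037
turn -0.006 rad; shift cm x 2.64 y 0.98 z 0.40
turn 0.000 rad; shift cm x 0.00 y 0.00 z 8.40
```

Call:
{"name": "drive_tool", "arguments": {
  "commands": [
    [[0.8, 0.3, 0.5], 0, 40],
    [[1.1, 0.4, 1.2], 0, 40],
    [[0.7, 0.3, 1.8], 0, 40],
    [[0, 0, 1.8], 0, 40],
    [[0, 0, 1.5], 0, 40],
    [[0, 0, 1.0], 0, 40],
    [[0, 0, 0.5], 0, 40],
    [[0, 0, 0.3], 0, 40],
    [[0, 0, 0.1], 0, 40],
    [[0, 0, 0], 0, 40],
    [[0, 0, 0], 0, 40]
  ]
}}

```text
time: 20.02
eef_pos: [0.6145, 0.2705, 0.0387]
tool_rot: [2.284, 2.157, 0.002]
ft_force: [1.0, 0.6, -1.2]
finger_gap: 0.638
grasp_force: 42.9
```

Call:
{"name": "drive_tool", "arguments": {
  "commands": [
    [[0, 0, 0.15], 0, 40],
    [[0, 0, 0.15], 0, 40],
    [[0, 0, 0], 0, 40],
    [[0, 0, 0], 0, 40]
  ]
}}

```text
time: 20.35
eef_pos: [0.6141, 0.2703, 0.0349]
tool_rot: [2.284, 2.157, 0.001]
ft_force: [-0.3, 1.4, -1.3]
finger_gap: 0.644
grasp_force: 43.2
```

Call:
{"name": "drive_tool", "arguments": {
  "commands": [
    [[0, 0, 0], 0, 84],
    [[0, 0, 0], 0, 84],
    [[0, 0, 0], 0, 84],
    [[0, 0, 0], 0, 84],
    [[0, 0, -0.8], 0, 84],
    [[0, 0, -1.8], 0, 84],
    [[0, 0, -2.5], 0, 84],
    [[0, 0, -2.5], 0, 84],
    [[0, 0, -2], 0, 100],
    [[0, 0, -1], 0, 100],
    [[0, 0, 0], 0, 100]
  ]
}}

```text
time: 21.27
eef_pos: [0.6156, 0.2712, 0.144]
tool_rot: [2.283, 2.156, 0.008]
ft_force: [0.5, 0.1, 0.1]
finger_gap: 0.999
grasp_force: 0.0
```

Call:
{"name": "drive_tool", "arguments": {
  "commands": [
    [[0, 0, 0], 0.12, 100],
    [[0, 0, 0], 0.12, 100],
    [[0, 0, 0], 0.12, 100],
    [[0, 0, 0], 0.12, 100],
    [[0, 0, 0], 0.12, 100],
    [[0, 0, 0], 0.12, 100],
    [[0, 0, 0], 0.12, 100],
    [[0, 0, 0], 0.12, 100],
    [[0, 0, 0], 0.12, 100],
    [[0, 0, 0], 0.1, 100],
    [[0, 0, 0], 0, 100]
  ]
}}

```text
time: 22.18
eef_pos: [0.613, 0.27, 0.1392]
tool_rot: [3.098, 0.517, -0.003]
ft_force: [-0.5, 1.0, 0.2]
finger_gap: 0.998
grasp_force: 0.0
```

Run:
```python
from h import *
plan((.407,.158,.13,-70.7))
```

```text
now [0.613  0.27   0.1392] psi -71.1 j7 -1.78 tilt -0.0034
turn -0.006 rad; shift cm x -23.14 y 3.76 z 0.92
```

Call:
{"name": "drive_tool", "arguments": {
  "commands": [
    [[-1.1, 0.2, 0], 0, 100],
    [[-2.2, 0.3, 0.1], 0, 100],
    [[-2.7, 0.45, 0.1], 0, 100],
    [[-2.7, 0.45, 0.1], 0, 100],
    [[-2.7, 0.45, 0.1], 0, 100],
    [[-2.7, 0.45, 0.1], 0, 100],
    [[-2.7, 0.45, 0.1], 0, 100],
    [[-2.7, 0.45, 0.1], 0, 100],
    [[-2.2, 0.35, 0.1], 0, 100],
    [[-1.4, 0.2, 0.1], 0, 100],
    [[0, 0, 0], 0, 100],
    [[0, 0, 0], 0, 100]
  ]
}}

```text
time: 23.18
eef_pos: [0.4077, 0.1589, 0.1315]
tool_rot: [3.097, 0.525, -0.001]
ft_force: [0.2, 0.0, 1.0]
finger_gap: 1.001
grasp_force: 0.0
```

Run:
```python
from h import *
snap('wrist','w6')
plan((.407,.158,.004,-70.7))
```

```text
now [0.4086 0.1595 0.1317] psi -70.8 j7 -1.77 tilt -0.0011
turn -0.001 rad; shift cm x -0.20 y 0.09 z 12.77
```

View pics/w6.png

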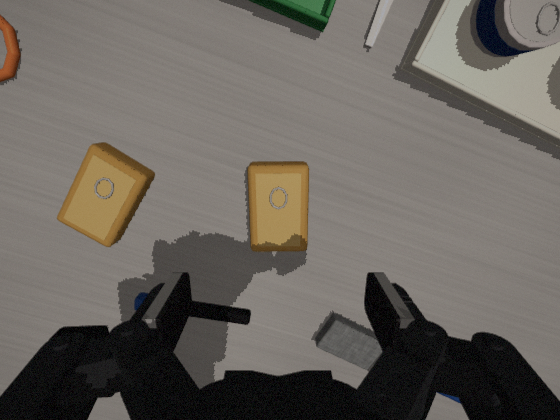

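The gold tin's lid is centred at (278,208) and aligned with the fingers. The other gold tin is at (106,195).

Run:
```python
from h import *
print(px('w6',278.5,208,.024).round(4),px('w6',104,195,.024).round(4))
```

```text
[0.4097 0.1596 0.024 ] [0.3716 0.3045 0.024 ]
```

Call:
{"name": "drive_tool", "arguments": {
  "commands": [
    [[0, 0, 1.0], 0, 100],
    [[0, 0, 2.2], 0, 100],
    [[0, 0, 2.6], 0, 100],
    [[0, 0, 2.6], 0, 100],
    [[0, 0, 2.2], 0, 100],
    [[0, 0, 1.2], 0, 100],
    [[0, 0, 0.7], 0, 100],
    [[0, 0, 0.3], 0, 100],
    [[0, 0, 0], 0, 100],
    [[0, 0, 0], 0, 100]
  ]
}}

```text
time: 24.07
eef_pos: [0.4087, 0.1596, 0.0042]
tool_rot: [-3.098, -0.522, -0.002]
ft_force: [-0.0, -0.1, 0.8]
finger_gap: 1.001
grasp_force: 0.0
```

Call:
{"name": "drive_tool", "arguments": {
  "commands": [
    [[0, 0, 0], 0, 40],
    [[0, 0, 0], 0, 40],
    [[0, 0, 0], 0, 40],
    [[0, 0, 0], 0, 40],
    [[0, 0, 0], 0, 40],
    [[0, 0, 0], 0, 40],
    [[0, 0, 0], 0, 40],
    [[0, 0, 0], 0, 40]
  ]
}}

```text
time: 24.73
eef_pos: [0.4085, 0.1593, 0.0045]
tool_rot: [-3.098, -0.522, -0.002]
ft_force: [-0.7, -0.9, 6.4]
finger_gap: 0.6
grasp_force: 41.1
```

Call:
{"name": "drive_tool", "arguments": {
  "commands": [
    [[0, 0, -0.5], 0, 40],
    [[0, 0, -1.5], 0, 40],
    [[0, 0, -2.5], 0, 40],
    [[0, 0, -2.5], 0, 40],
    [[0, 0, -2.5], 0, 40],
    [[0, 0, -2.0], 0, 40],
    [[0, 0, -1.0], 0, 40],
    [[0, 0, 0], 0, 40],
    [[0, 0, 0], 0, 40]
  ]
}}

```text
time: 25.48
eef_pos: [0.4081, 0.1591, 0.1292]
tool_rot: [-3.098, -0.522, -0.002]
ft_force: [-0.1, 0.9, -1.3]
finger_gap: 0.598
grasp_force: 42.9
```

Run:
```python
from h import *
plan((.614,-.316,.13,1.6))
```

```text
now [0.4081 0.1591 0.1292] psi -70.9 j7 -1.78 tilt -0.0017
turn -1.265 rad; shift cm x -48.07 y 19.26 z -0.08
```

Call:
{"name": "drive_tool", "arguments": {
  "commands": [
    [[0, 0, 0], -0.12, 40],
    [[0, 0, 0], -0.12, 40],
    [[0, 0, 0], -0.12, 40],
    [[0, 0, 0], -0.12, 40],
    [[0, 0, 0], -0.12, 40],
    [[0, 0, 0], -0.12, 40],
    [[0, 0, 0], -0.12, 40],
    [[0, 0, 0], -0.12, 40],
    [[0, 0, 0], -0.12, 40],
    [[0, 0, 0], -0.12, 40],
    [[0, 0, 0], -0.06, 40]
  ]
}}

```text
time: 26.4
eef_pos: [0.4069, 0.1588, 0.1275]
tool_rot: [-2.188, -2.253, 0.004]
ft_force: [-0.2, 0.5, -1.6]
finger_gap: 0.597
grasp_force: 42.8
```

Call:
{"name": "drive_tool", "arguments": {
  "commands": [
    [[-1.0, 0.4, 0], 0, 40],
    [[-2.0, 0.8, 0], 0, 40],
    [[-2.8, 1.1, 0], 0, 40],
    [[-2.8, 1.1, 0], 0, 40],
    [[-2.8, 1.1, 0], 0, 40],
    [[-2.8, 1.1, 0], 0, 40],
    [[-2.8, 1.1, 0], 0, 40],
    [[-2.8, 1.1, 0], 0, 40],
    [[-2.8, 1.1, 0], 0, 40],
    [[-2.8, 1.1, 0], 0, 40],
    [[-2.8, 1.1, 0], 0, 40],
    [[-2.8, 1.1, 0], 0, 40]
  ]
}}

```text
time: 27.4
eef_pos: [0.5363, -0.1491, 0.1271]
tool_rot: [-2.194, -2.245, 0.002]
ft_force: [0.8, 0.4, -1.3]
finger_gap: 0.602
grasp_force: 42.8
```

Call:
{"name": "drive_tool", "arguments": {
  "commands": [
    [[-2.8, 1.1, 0], 0, 40],
    [[-2.8, 1.1, 0], 0, 40],
    [[-2.8, 1.1, 0], 0, 40],
    [[-2.8, 1.1, 0], 0, 40],
    [[-2.8, 1.1, 0], 0, 40],
    [[-1.8, 0.8, 0], 0, 40],
    [[-0.9, 0.4, 0], 0, 40],
    [[0, 0, 0], 0, 40],
    [[0, 0, 0], 0, 40],
    [[0, 0, 0], 0, 40]
  ]
}}

```text
time: 28.23
eef_pos: [0.6075, -0.3108, 0.128]
tool_rot: [-2.192, -2.247, -0.001]
ft_force: [-0.5, 0.2, -1.1]
finger_gap: 0.599
grasp_force: 42.8
```

Run:
```python
from h import *
snap('wrist','w7')
plan((.615,-.316,.13,1.6),(.615,-.316,.009,1.6))
```

```text
now [ 0.6076 -0.3108  0.1284] psi 1.5 j7 0.27 tilt -0.0008
turn -0.003 rad; shift cm x -0.54 y 0.72 z -0.16
turn 0.000 rad; shift cm x 0.00 y 0.00 z 12.10
```

View pics/w7.png

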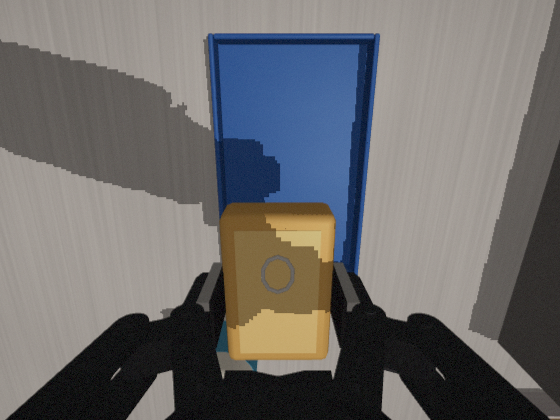

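Run:
```python
from h import *
for u,v in [(210,37),(378,37),(368,200)]: print(px('w7',u,v,.024).round(4))
print(px('w7',279,293,.148).round(4))
```

```text
[ 0.5547 -0.1783  0.024 ]
[ 0.6759 -0.1755  0.024 ]
[ 0.683  -0.2974  0.024 ]
[ 0.6076 -0.3099  0.148 ]
```

Call:
{"name": "drive_tool", "arguments": {
  "commands": [
    [[-0.2, 0.5, 0.8], 0, 40],
    [[-0.2, 0.4, 1.8], 0, 40],
    [[0, 0, 2.4], 0, 40],
    [[0, 0, 2.4], 0, 40],
    [[0, 0, 2.0], 0, 40],
    [[0, 0, 1.2], 0, 40],
    [[0, 0, 0.8], 0, 40],
    [[0, 0, 0.4], 0, 40],
    [[0, 0, 0], 0, 40],
    [[0, 0, 0], 0, 40]
  ]
}}

```text
time: 29.12
eef_pos: [0.6178, -0.3173, 0.0118]
tool_rot: [2.195, 2.246, 0.001]
ft_force: [0.0, 0.0, -2.5]
finger_gap: 0.599
grasp_force: 42.8
```

Call:
{"name": "drive_tool", "arguments": {
  "commands": [
    [[0, 0, 0.15], 0, 40],
    [[0, 0, 0.15], 0, 40],
    [[0, 0, 0], 0, 40],
    [[0, 0, 0], 0, 78],
    [[0, 0, 0], 0, 78],
    [[0, 0, 0], 0, 78],
    [[0, 0, 0], 0, 78]
  ]
}}

```text
time: 29.7
eef_pos: [0.617, -0.3172, 0.0079]
tool_rot: [2.196, 2.247, 0.0]
ft_force: [-0.7, 0.2, -0.2]
finger_gap: 0.782
grasp_force: 0.0
```

Call:
{"name": "drive_tool", "arguments": {
  "commands": [
    [[0, 0, -0.8], 0, 78],
    [[0, 0, -2], 0, 78],
    [[0, 0, -2.5], 0, 78],
    [[0, 0, -2.5], 0, 100],
    [[0, 0, -2.5], 0, 100],
    [[0, 0, -1.5], 0, 100],
    [[0, 0, 0], 0, 100],
    [[0, 0, 0], 0, 100]
  ]
}}

```text
time: 30.37
eef_pos: [0.6173, -0.3173, 0.1265]
tool_rot: [2.195, 2.246, 0.001]
ft_force: [-0.0, -0.3, -0.8]
finger_gap: 0.997
grasp_force: 0.0
```

Run:
```python
from h import *
plan((.370,.305,.13,1.6))
```

```text
now [ 0.6173 -0.3173  0.1265] psi 1.3 j7 0.27 tilt 0.0005
turn -0.005 rad; shift cm x 62.90 y -22.98 z -0.35
```

Call:
{"name": "drive_tool", "arguments": {
  "commands": [
    [[1.2, -0.4, 0], 0, 100],
    [[2.2, -0.8, 0], 0, 100],
    [[3.0, -1.1, 0], 0, 100],
    [[3.0, -1.1, 0], 0, 100],
    [[3.0, -1.1, 0], 0, 100],
    [[3.0, -1.1, 0], 0, 100],
    [[3.0, -1.1, 0], 0, 100],
    [[3.0, -1.1, 0], 0, 100],
    [[3.0, -1.1, 0], 0, 100],
    [[3.0, -1.1, 0], 0, 100],
    [[3.0, -1.1, 0], 0, 100],
    [[3.0, -1.1, 0], 0, 100]
  ]
}}

```text
time: 31.37
eef_pos: [0.4852, 0.0151, 0.1244]
tool_rot: [-2.194, -2.245, 0.003]
ft_force: [0.5, -0.9, -0.6]
finger_gap: 1.003
grasp_force: 0.0
```

Call:
{"name": "drive_tool", "arguments": {
  "commands": [
    [[3.0, -1.1, 0], 0, 100],
    [[3.0, -1.1, 0], 0, 100],
    [[3.0, -1.1, 0], 0, 100],
    [[3.0, -1.1, 0], 0, 100],
    [[3.0, -1.1, 0], 0, 100],
    [[3.0, -1.1, 0], 0, 100],
    [[3.0, -1.1, 0], 0, 100],
    [[3.0, -1.1, 0], 0, 100],
    [[3.0, -1.1, 0], 0, 100],
    [[1.6, -0.6, 0], 0, 100],
    [[0.9, -0.3, 0], 0, 100],
    [[0, 0, 0], 0, 100]
  ]
}}

```text
time: 32.37
eef_pos: [0.371, 0.3078, 0.1249]
tool_rot: [-2.191, -2.25, 0.002]
ft_force: [0.3, 0.7, 0.2]
finger_gap: 1.001
grasp_force: 0.0
```

Call:
{"name": "drive_tool", "arguments": {
  "commands": [
    [[0, 0, 0], -0.12, 100],
    [[0, 0, 0], -0.12, 100],
    [[0, 0, 0], -0.12, 100],
    [[0, 0, 0], -0.12, 100],
    [[0, 0, 0], -0.12, 100],
    [[0, 0, 0], -0.12, 100],
    [[0, 0, 0], -0.12, 100],
    [[0, 0, 0], -0.12, 100],
    [[0, 0, 0], -0.12, 100],
    [[0, 0, 0], -0.12, 100],
    [[0, 0, 0], -0.1, 100],
    [[0, 0, 0], 0, 100]
  ]
}}

```text
time: 33.37
eef_pos: [0.3732, 0.3039, 0.1249]
tool_rot: [-0.387, -3.117, 0.003]
ft_force: [-0.7, 1.1, -0.3]
finger_gap: 0.999
grasp_force: 0.0
```

Run:
```python
from h import *
snap('wrist','w8')
plan((.369,.305,.003,75.6))
```

```text
now [0.3731 0.3042 0.125 ] psi 75.5 j7 0.1 tilt 0.0027
turn -0.001 rad; shift cm x 0.41 y -0.03 z 12.20
```

View pics/w8.png

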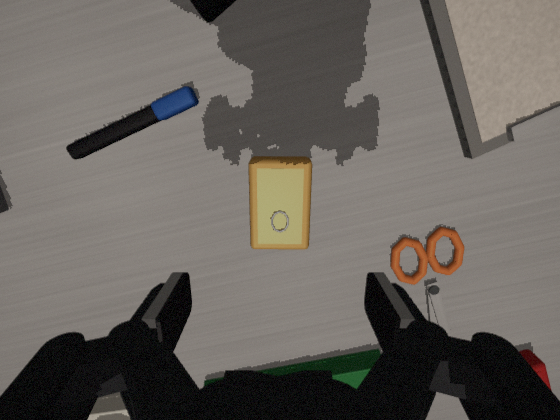

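The second gold tin's lid is at (280,204), lined up with the fingers. The scissors at (410,260) are about 95 mm from its centre, beyond the fingers' 57 mm half-width.

Run:
```python
from h import *
print(px('w8',280,205,.024).round(4),px('w8',391,255,.008).round(4))
```

```text
[0.3659 0.3078 0.024 ] [0.4444 0.3966 0.008 ]
```

Call:
{"name": "drive_tool", "arguments": {
  "commands": [
    [[0.2, 0, 1.0], 0, 100],
    [[0, 0, 2.2], 0, 100],
    [[0, 0, 2.6], 0, 100],
    [[0, 0, 2.4], 0, 100],
    [[0, 0, 2.0], 0, 100],
    [[0, 0, 1.1], 0, 100],
    [[0, 0, 0.6], 0, 100],
    [[0, 0, 0.3], 0, 100],
    [[0, 0, 0], 0, 100],
    [[0, 0, 0], 0, 100]
  ]
}}

```text
time: 34.25
eef_pos: [0.3711, 0.3073, 0.0044]
tool_rot: [0.389, 3.117, 0.001]
ft_force: [0.5, 0.5, 0.3]
finger_gap: 0.996
grasp_force: 0.0
```

Call:
{"name": "drive_tool", "arguments": {
  "commands": [
    [[0, 0, 0], 0, 40],
    [[0, 0, 0], 0, 40],
    [[0, 0, 0], 0, 40],
    [[0, 0, 0], 0, 40],
    [[0, 0, 0], 0, 40],
    [[0, 0, 0], 0, 40],
    [[0, 0, 0], 0, 40],
    [[0, 0, 0], 0, 40]
  ]
}}

```text
time: 34.92
eef_pos: [0.371, 0.307, 0.0045]
tool_rot: [0.388, 3.117, 0.001]
ft_force: [0.1, -1.2, 5.3]
finger_gap: 0.595
grasp_force: 41.4
```

Call:
{"name": "drive_tool", "arguments": {
  "commands": [
    [[0, 0, -0.5], 0, 40],
    [[0, 0, -1.5], 0, 40],
    [[0, 0, -2.5], 0, 40],
    [[0, 0, -2.5], 0, 40],
    [[0, 0, -2.5], 0, 40],
    [[0, 0, -2.0], 0, 40],
    [[0, 0, -1.0], 0, 40],
    [[0, 0, 0], 0, 40],
    [[0, 0, 0], 0, 40]
  ]
}}

```text
time: 35.67
eef_pos: [0.3707, 0.3066, 0.1286]
tool_rot: [0.389, 3.117, -0.0]
ft_force: [-0.0, 0.0, -1.1]
finger_gap: 0.601
grasp_force: 42.5
```

Call:
{"name": "drive_tool", "arguments": {
  "commands": [
    [[0, 0, 0], 0.12, 40],
    [[0, 0, 0], 0.12, 40],
    [[0, 0, 0], 0.12, 40],
    [[0, 0, 0], 0.12, 40],
    [[0, 0, 0], 0.12, 40],
    [[0, 0, 0], 0.12, 40],
    [[0, 0, 0], 0.12, 40],
    [[0, 0, 0], 0.12, 40],
    [[0, 0, 0], 0.12, 40],
    [[0, 0, 0], 0.12, 40],
    [[0, 0, 0], 0.09, 40],
    [[0, 0, 0], 0, 40]
  ]
}}

```text
time: 36.67
eef_pos: [0.3698, 0.3061, 0.1273]
tool_rot: [2.187, 2.255, -0.005]
ft_force: [-0.6, -0.4, -1.9]
finger_gap: 0.596
grasp_force: 42.5
```

Run:
```python
from h import *
plan((.617,-.230,.13,1.6))
```

```text
now [0.3698 0.3061 0.1273] psi 1.7 j7 -1.0 tilt -0.0046
turn 0.002 rad; shift cm x -54.28 y 23.22 z -0.27
```

Call:
{"name": "drive_tool", "arguments": {
  "commands": [
    [[-1.0, 0.4, 0], 0, 40],
    [[-2.0, 0.8, 0], 0, 40],
    [[-2.75, 1.17, 0], 0, 40],
    [[-2.75, 1.17, 0], 0, 40],
    [[-2.75, 1.17, 0], 0, 40],
    [[-2.75, 1.17, 0], 0, 40],
    [[-2.75, 1.17, 0], 0, 40],
    [[-2.75, 1.17, 0], 0, 40],
    [[-2.75, 1.17, 0], 0, 40],
    [[-2.75, 1.17, 0], 0, 40],
    [[-2.75, 1.17, 0], 0, 40],
    [[-2.75, 1.17, 0], 0, 40]
  ]
}}

```text
time: 37.67
eef_pos: [0.5093, 0.0036, 0.128]
tool_rot: [-2.181, -2.26, 0.002]
ft_force: [0.6, 0.4, -1.0]
finger_gap: 0.597
grasp_force: 42.5
```

Call:
{"name": "drive_tool", "arguments": {
  "commands": [
    [[-2.75, 1.17, 0], 0, 40],
    [[-2.75, 1.17, 0], 0, 40],
    [[-2.75, 1.17, 0], 0, 40],
    [[-2.75, 1.17, 0], 0, 40],
    [[-2.75, 1.17, 0], 0, 40],
    [[-2.75, 1.17, 0], 0, 40],
    [[-2.75, 1.17, 0], 0, 40],
    [[-2.75, 1.17, 0], 0, 40],
    [[-1.4, 0.6, 0], 0, 40],
    [[-0.8, 0.35, 0], 0, 40],
    [[0, 0, 0], 0, 40],
    [[0, 0, 0], 0, 40]
  ]
}}

```text
time: 38.67
eef_pos: [0.6198, -0.2315, 0.1279]
tool_rot: [-2.182, -2.258, 0.0]
ft_force: [-0.0, -0.1, -2.0]
finger_gap: 0.596
grasp_force: 42.5
```

Run:
```python
from h import *
snap('wrist','w9'); snap('top','top2')
plan((.617,-.233,.13,1.6),(.617,-.233,.0085,1.6))
```

```text
now [ 0.6201 -0.2301  0.1284] psi 2.1 j7 0.14 tilt -0.0004
turn 0.008 rad; shift cm x -0.28 y -0.32 z -0.16
turn 0.000 rad; shift cm x 0.00 y 0.00 z 12.15
```

View pics/w9.png

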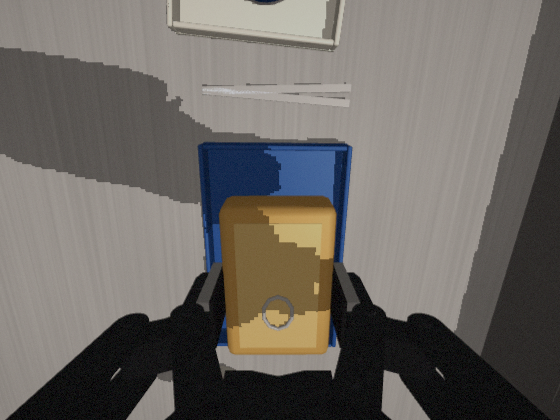

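Run:
```python
from h import *
for u,v in [(202,146),(351,147)]: print(px('w9',u,v,.024).round(4))
for v in (222,352): print(px('w9',279,v,.148).round(4),px('w7',279,v+6,.148).round(4))
```

```text
[ 0.5565 -0.1772  0.024 ]
[ 0.676 -0.174  0.024]
[ 0.6187 -0.195   0.148 ] [ 0.6068 -0.2771  0.148 ]
[ 0.6211 -0.2651  0.148 ] [ 0.6086 -0.3482  0.148 ]
```

Call:
{"name": "drive_tool", "arguments": {
  "commands": [
    [[-0.2, -0.3, 0.8], 0, 40],
    [[0, 0, 1.8], 0, 40],
    [[0, 0, 2.4], 0, 40],
    [[0, 0, 2.4], 0, 40],
    [[0, 0, 2.0], 0, 40],
    [[0, 0, 1.2], 0, 40],
    [[0, 0, 0.8], 0, 40],
    [[0, 0, 0.4], 0, 40],
    [[0, 0, 0], 0, 40],
    [[0, 0, 0], 0, 40]
  ]
}}

```text
time: 39.6
eef_pos: [0.6184, -0.2343, 0.0116]
tool_rot: [2.183, 2.257, 0.001]
ft_force: [0.1, -0.3, -1.7]
finger_gap: 0.595
grasp_force: 42.5
```

Same height as with the first gold tin: 3 mm more, release, and back away to clear the view.

Call:
{"name": "drive_tool", "arguments": {
  "commands": [
    [[0, 0, 0.15], 0, 40],
    [[0, 0, 0.15], 0, 40],
    [[0, 0, 0], 0, 40],
    [[0, 0, 0], 0, 78],
    [[0, 0, 0], 0, 78],
    [[0, 0, 0], 0, 78],
    [[0, 0, 0], 0, 78]
  ]
}}

```text
time: 40.18
eef_pos: [0.6177, -0.2343, 0.0079]
tool_rot: [2.184, 2.258, -0.0]
ft_force: [-0.0, -0.1, 1.2]
finger_gap: 0.783
grasp_force: 0.0
```

Call:
{"name": "drive_tool", "arguments": {
  "commands": [
    [[0, 0, -0.8], 0, 78],
    [[0, 0, -2], 0, 78],
    [[0, 0, -2.5], 0, 78],
    [[0, 0, -2.5], 0, 78],
    [[0, 0, -2.5], 0, 78],
    [[0, 0, -2.5], 0, 78],
    [[0, -3, 0], 0, 78],
    [[0, -3, 0], 0, 78],
    [[0, -3, 0], 0, 78],
    [[0, -3, 0], 0, 78],
    [[0, -3, 0], 0, 78],
    [[0, -1.5, 0], 0, 78]
  ]
}}

```text
time: 41.18
eef_pos: [0.4488, -0.2401, 0.136]
tool_rot: [-2.185, -2.255, 0.004]
ft_force: [0.2, 0.4, -0.5]
finger_gap: 0.777
grasp_force: 0.0
```

Call:
{"name": "drive_tool", "arguments": {
  "commands": [
    [[0, 0, 0], 0, 78],
    [[0, 0, 0], 0, 78],
    [[0, 0, 0], 0, 78],
    [[0, 0, 0], 0, 78]
  ]
}}

```text
time: 41.52
eef_pos: [0.4544, -0.2394, 0.1362]
tool_rot: [2.182, 2.258, 0.002]
ft_force: [-0.0, 1.1, -0.7]
finger_gap: 0.783
grasp_force: 0.0
```

Run:
```python
from h import *
s=snap('scene','scene2');t=snap('top','top3')
a=cv2.resize(cv2.imread('pics/scene2.png')[90:310,40:440],None,fx=2,fy=2,interpolation=cv2.INTER_CUBIC)
cv2.imwrite('pics/f.png',a)
c=cv2.resize(cv2.imread('pics/top3.png')[120:260,130:510],None,fx=2.1,fy=2.1,interpolation=cv2.INTER_CUBIC);cv2.imwrite('pics/f2.png',c)
a=cv2.imread('pics/top1.png').astype(int);b=cv2.imread('pics/top3.png').astype(int)
for n,(u0,u1,v0,v1) in dict(sc=(138,170,172,228),bot=(458,498,162,196)).items(): print(n,abs(a-b)[v0:v1,u0:u1].mean().round(2))
```

```text
sc 9.66
bot 32.14
```

View pics/f.png

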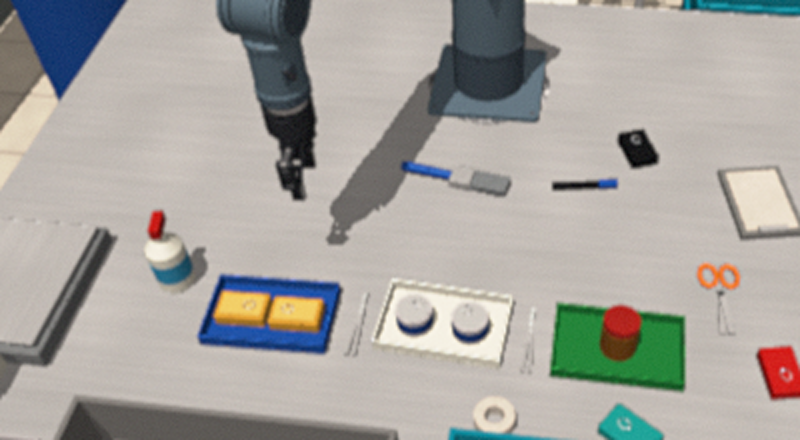

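View pics/f2.png

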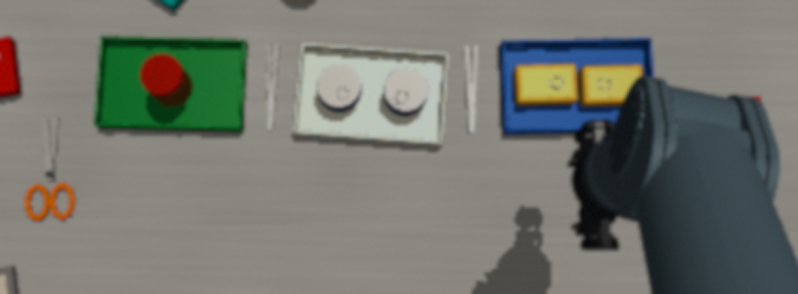

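Both views show all five items flat in the right trays. The scissors are unmoved and the spray bottle is upright; the arm hides the bottle in the top view only. The gripper is clear of everything.

```bash
python3 -c "
from plant import ctrl
print(ctrl.close_job())"
```

```text
the job is handed in; nothing more can be done
None
```

I handed the job in at about 42 s of the 128 s allowed: both gold tins are in the blue tray, both round tins in the white and the jar upright in the green, with the scissors and spray bottle apparently unmoved in the last pictures; the hand-in returned no verdict.

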